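Wedge a steel tube tight in a fabrication fixture

TASK

Take the metal wedge from its wooden holder, stand it thin end down in the slot between the tube and the sloping stop of the clamping fixture (sloping face to the stop), and tap it straight down until it locks and holds the tube firmly against the sprung pad. Feel for it: the wedge must stay tight by itself when let go, yet a downward push of about 15 N is plenty, and overdriving it dents the tube. Leave the tools and discs lying about alone.

Things in the scene. Friction and masses are not known exactly. Their poses are not given: they have to be found in the camera images.
- fixture: Clamping fixture bolted to the table: dark steel base plate 200 x 190 mm (its x, y), 10 mm thick; origin at the centre of its underside, z up. On its +y side a grey block 90 mm high carries the sprung pad; on its -y side stands the stop, with the tube and the slot between them.
- stop_nominal (a point): Top edge of the stop's sloping face at its nominal place (point fixed to the fixture, axes as its). The dark steel stop is 80 mm long in x and 80 mm high; its face slopes 1 in 5, so the slot narrows downwards. It is bolted down by hand up to 3.5 mm off this place along y, not reported: the depth where the wedge grows tight differs by up to 35 mm between set-ups and must be felt.
- slot (a point): Middle of the slot's mouth, 90 mm above the table, level with the tops of tube and stop; x along the slot, y from stop to tube. Mouth 13 to 20 mm wide: tube face 8 mm to +y, stop 5 to 12 mm to -y. 80 mm deep, open at both x ends. The wedge's tip sinks 25 to 60 mm until both faces touch; from there each mm further down adds roughly 2 N of clamping force.
- tube: Workpiece: length of plain steel rectangular tube lying on the fixture plate, 120 mm (x) by 40 mm (y) by 80 mm high, walls 3 mm, 0.3 to 0.5 kg; loose, resting against the sprung pad. Origin at the centre of its underside, axes nearly as the fixture's.
- pad: Sprung pressure pad of the fixture: steel plate 110 x 14 x 66 mm that bears on the tube's +y side; it gives way along the fixture's +y against springs, 20 N per mm, travel 8 mm. Origin at the middle of the face that touches the tube.
- wedge_mid (a point): Middle of the loose aluminium wedge, half-way up: 115 mm tall (z, thin end down), 40 mm wide (x), tapering in y from 8 mm at the bottom to 31 mm at the top; 0.19 to 0.31 kg. Upright +y face and sloping -y face, each 9.8 mm from this point. Thin end's middle: 57 mm below, 5.8 mm to +y. It starts upright in the holder, upper 75 mm free; grip it across its 40 mm width near the top.
- wedge_top (a point): Middle of the wedge's flat top, 40 x 31 mm, where it is tapped (57 mm above and 5.8 mm to -y of wedge_mid); axes as the wedge's. In use its +y face lies on the tube and its -y face on the stop. Lightly oiled, friction about 0.35: it stays where it is driven, and is locked tight once pushed down with about 12 to 18 N.
- holder: Wooden block 90 x 80 mm (x, y), 50 mm high, fixed, with a pocket 40 mm deep in which the wedge stands; its axes agree with the wedge's. Origin under the middle of the wedge's thin end, on the table.
- wrench: Bystander: a steel wrench 200 mm long lying beyond the work.
- flap_disc: Bystander: grinding disc 114 mm across, 14 mm thick, lying beyond the work.
- backing_ring: Bystander: thick dark steel ring 70 mm across, 10 mm thick, lying beyond the work.
Things that resemble listed ones, but are neither listed nor needed, are in the scene too. What is shaped like the tube but black, blue or purple is not meant.

How it is judged (in metres and radians):
On the way:
1. the wedge's thin end is in the slot, upright, sloping face to the stop (z of wedge_mid in the frame of slot below 0.045 m and x of wedge_mid in the frame of slot between -0.022 and 0.022 m and y of wedge_mid in the frame of slot between -0.02 and 0.012 m and angle between wedge_mid's own z axis and vertical below 0.12 rad), for 0.1 s.
At the end, for the whole second after the job is handed in: Wedge released in the slot: thin end at least 22 mm below the mouth, within 20 mm of the slot's middle lengthwise, within 0.1 rad of upright, sloping face to the stop, at rest; tube pressed on the pad with 10 to 30 N, within 25 mm of the fixture's middle in x, tilted under 0.08 rad (z of wedge_mid in the frame of slot below 0.035 m and x of wedge_mid in the frame of slot between -0.02 and 0.02 m and y of wedge_mid in the frame of slot between -0.02 and 0.012 m and angle between wedge_mid's own z axis and vertical below 0.1 rad and contact force between tube and pad between 10 and 30 N and x of tube in the frame of fixture between -0.025 and 0.025 m and angle between tube's own z axis and vertical below 0.08 rad and linear speed of wedge below 0.01 m/s); the robot touches nothing.
It fails at once if the wedge is overdriven: the tube presses on the pad with more than 42 N (contact force between tube and pad above 42 N).
It fails at once if a bystander is moved more than 20 mm (distance of any of wrench, flap_disc, backing_ring from where it was at the start of the episode above 0.02 m).
It also fails if it takes over 54 s, if anything falls off the work surface, if the arm or the gripper's body presses on something with over 40 N, if the wrist force passes 120 N, or if a joint passes its speed limit or range.

ROBOT

A 7-joint arm with a two-finger parallel gripper is mounted at the origin on the work surface. World frame = base frame: x ahead of the robot, y to its left, z up, the work surface at z = 0. Lengths are in mm, angles in rad, forces in N, time in s.
With the tool pointing down it reaches from about 400 to 850 mm from the base axis. Payload 4.5 kg.
Tool frame: the origin (TCP) lies midway between the tips of the shut fingers; the grasp point (between the pads) lies 19 mm behind it; y points along the fingers, x is the direction in which the jaws open and shut, and the axes are right-handed (so a half turn about y gives the same grasp; the last joint's range is limited). The gripper opens to 85 mm and grips with 20 to 120 N. Pads are 22 mm wide; open, the fingers measure 114 mm over their backs; the gripper's body (76 mm by 85 mm) begins 54 mm behind the grasp point. The pads swing forward as they close: fully open they stand 13 mm farther back than shut.
Start: joints at [-1.16, 0.689, -0.195, 1.565, 0.157, 0.902, -0.215], TCP at [229.949, 581.186, 231.317] pointing down, gripper open.
Joint ranges: [-3.01, 3.01], [-0.46, 2.08], [-1.47, 1.51], [0.13, 2.56], [-1, 4.14], [0.04, 2.09], [-2.66, 2.66]. Speed limits (rad/s): [2.57, 2.57, 3.14, 3.14, 3.14, 3.14, 3.14].

INTERFACE

Orientations are given as a rotation vector (axis times angle).
In Python, from plant import arm gives the robot as it stands. The module is installed in compiled form; this text tells all that it offers.
- The arm moves only by the shell command python3 -m creep 'ROWS' [OPENING]. ROWS is a JSON object of lists of equal length, an entry for each row: "xyz": the shift along the tool's x, y, z in m, a list of three; "rotation": the turn, a rotation vector about the tool's x, y, z in degrees, a list of three. In form: {"xyz": [[dx, dy, dz], ...], "rotation": [[rx, ry, rz], ...]}. A call has 1 to 12 rows; each row is the pose to reach, as a shift and turn from the pose commanded when the call began, along the tool's axes at that moment; what a row does not reach only later rows make up. A row lasts 1/10 s, in which the tool goes at most 50 mm and 8.59 degrees, less where a joint would pass 70% of its speed; a pose out of reach is approached as far as the arm can. A call with a gripper value outside its range is refused whole. OPENING is the closure, from -1 (fully open) to 1 (shut), so that 0 is half open, set as the call begins (- or left out, the last holds). The fingers move at their own pace and stop on an object; the grip force is fixed at half the most. Time passes only in rows, so rows that repeat a pose let the fingers close. It gives the time, the measured TCP pose, the force and the opening at its end, in the units of the state.
- arm.observe(): the state, without advancing time (a new reading comes with each control period).
- arm.get_image(name): name is "scene" or "side" or "wrist"; returns a dict with "img" (384x512x3 uint8, blue, green, red), "depth" (384x512 float32, mm along the optical axis (not along the pixel's ray), 0 where there is no reading), "fov_y" (degrees; the focal length in pixels is half the picture's height over the tangent of half this angle, whatever the lens; pixels are square), "cx", "cy" (the principal point, pixels), "rvec" (rotation vector, rad) and "tvec" (3), from world to camera coordinates, as OpenCV has them; the wrist camera has in their place "mount" (4x4, takes a point from camera to tool coordinates, whose origin is the TCP and whose axes are the tool frame's). Camera axes: x right, y down, z forward; pixel columns grow to the right and rows downward; lengths in mm; the calibration is good to about 2 mm. A picture is of the moment at which its call begins: read the wrist's pose just before it.
- arm.finish_job(): hands the job in, once; it reports no verdict.
Trained networks look in a picture, given as the dict that the camera call returned (one of the last four; its "shot" number tells which), for a name from the list of things; names that differ only in an ending like _2 or _b are one class to them, and where a whole thing is asked for, a point or a joint stands for the part that bears it (a point fixed in the world has none). Each returns a list of dicts, best first, with "score" (0 to 1); they miss things now and then, are a little off and sometimes report something else, mostly with a low value. They report only what shows in the picture. A call takes as long as a camera call. They do not tell look-alikes from the thing itself.
- arm.recognise(picture, thing): "centre" ([column, row] in pixels, amid what is visible of it).
- arm.place_of(picture, thing): "centre" ([column, row] in pixels: a listed point, or the origin of a listed thing).
The state is a dict: "time": time; "joints": joint angles; "joint_vel": joint speeds; "joint_torque": joint torques, N m; "tcp_pos": TCP position; "ee_rot": TCP orientation; "ft_force": force on the tool from outside, world axes, zero at the start; "ft_torque": the same for the moment, N m; "opening": opening from 0.0 (shut) to 1.0 (fully open).
Only numpy, scipy, OpenCV 4.12 (cv2) and the standard library are available. Lean on these libraries where they do the work, as an engineer would, in place of code of your own. Each camera call takes 0.05 s, during which the arm holds its last target.

## Working session

There is one attempt and no reset: what is moved stays moved. The work goes in short steps, Python scripts to look and compute and a shell command to move; the robot and the scene stay as the last step left them, time stands still between calls to the robot, and variables do not carry over. Pictures are saved under pics/ and viewed, and the job is handed in when it is done.

```bash
mkdir -p pics; ls; cat > h.py <<'E'
import numpy as np, cv2
from plant import arm
def K(p):
    f=p["img"].shape[0]/2/np.tan(np.radians(p["fov_y"])/2); return f,p["cx"],p["cy"]
def extr(p,s=None):
    if "rvec" in p:
        R=cv2.Rodrigues(np.array(p["rvec"],float))[0]; t=np.array(p["tvec"],float).ravel()
        return R.T,-R.T@t
    M=np.array(p["mount"]); Rt=cv2.Rodrigues(np.array(s["ee_rot"],float))[0]
    return Rt@M[:3,:3], Rt@M[:3,3]+np.array(s["tcp_pos"])
def ray(p,uv,s=None):
    f,cx,cy=K(p); R,o=extr(p,s); d=R@np.array([(uv[0]-cx)/f,(uv[1]-cy)/f,1]); return o,d
def onz(p,uv,z,s=None):
    o,d=ray(p,uv,s); return o+d*(z-o[2])/d[2]
def dep(p,uv,s=None):
    o,d=ray(p,uv,s); z=p["depth"][int(round(uv[1])),int(round(uv[0]))]; return o+d*z if z>0 else None
def cloud(p,s=None):
    f,cx,cy=K(p); R,o=extr(p,s); h,w=p["depth"].shape
    u,v=np.meshgrid(np.arange(w),np.arange(h)); z=p["depth"]
    P=np.stack([(u-cx)/f*z,(v-cy)/f*z,z],-1)@R.T+o; P[z<=0]=np.nan; return P
def tri(obs):
    A=np.zeros((3,3));b=np.zeros(3)
    for o,d in obs:
        d=d/np.linalg.norm(d);Q=np.eye(3)-np.outer(d,d);A+=Q;b+=Q@o
    return np.linalg.solve(A,b)
E
python3 - <<'E'
from h import *
import pickle
np.set_printoptions(precision=1,suppress=True)
s=arm.observe();print(s)
ims={}
for n in ["scene","side"]:
    p=arm.get_image(n);ims[n]=p;cv2.imwrite(f"pics/{n}0.png",p["img"])
    for th in ["fixture","slot","stop_nominal","tube","pad","wedge_mid","wedge_top","holder","wrench","flap_disc","backing_ring"]:
        for r in arm.place_of(p,th)[:3]:
            print(n,th,np.array(r["centre"]),round(r["score"],2),dep(p,r["centre"]))
pickle.dump(ims,open("ims.pkl","wb"))
E
```

```text
pics
{'time': 0.0, 'joints': array([-1.2,  0.7, -0.2,  1.6,  0.2,  0.9, -0.2]), 'joint_vel': array([ 0., -0., -0.,  0., -0.,  0., -0.]), 'joint_torque': array([ -0. , -54. ,  -1.3, -15.9,   0. ,   0. ,   0. ]), 'tcp_pos': array([229.8, 580.5, 230.4]), 'ee_rot': array([-1.4, -0.9,  0.9]), 'ft_force': array([ 0.2,  0.7, -0.1]), 'ft_torque': array([-0. , -0.1,  0. ]), 'opening': 0.9999796048447858}
scene fixture [258.8 168.5] 0.68 [ 502.1 -190.6   70.8]
scene slot [251.1 143.2] 0.81 [ 462.4 -267.6   89.3]
scene slot [259.3 170.9] 0.45 [ 499.6 -190.9   57.9]
scene stop_nominal [252.6 144.2] 0.59 [ 461.5 -261.8   88.8]
scene tube [181.6 181.6] 0.83 [ 674.7 -346.5   11.5]
scene tube [219.7 138.8] 0.78 [ 479.9 -401.1   20.9]
scene tube [306.9 210.1] 0.77 [481.5 -13.5  28.1]
scene pad [263.9 164. ] 0.96 [ 479.4 -193.1   71.1]
scene wedge_mid [377.  265.1] 0.75 [530.  235.1 120.7]
scene wedge_mid [250.4 146.8] 0.58 [ 473.9 -258.    89.3]
scene wedge_top [381.  257.1] 0.94 [509.4 229.5 125.3]
scene holder [371.4 281.9] 0.8 [534.8 244.1  51.1]
scene wrench [194.  215.1] 0.71 [ 720.  -225.8    8.5]
scene flap_disc [248.  287.8] 0.96 [754.6  42.4  13.8]
scene flap_disc [263.4 170.9] 0.25 [ 481.4 -192.3   42.2]
scene backing_ring [298.2 322.5] 0.85 [720.1 184.1  -2. ]
scene backing_ring [375.3 270.6] 0.73 [527.8 237.4  92.8]
side fixture [251.8 162.8] 0.17 [743.   32.3  14.5]
side tube [349.7 336.1] 0.92 [ 453.2 -428.4   79.6]
side tube [195.7 239.4] 0.9 [455.3 -50.1  31. ]
side tube [370.3 260.2] 0.83 None
side pad [256.4 270.3] 0.73 [ 449.2 -231.7   90.1]
side wedge_mid [131.9 161.5] 0.58 [501.9 218.3  83.7]
side wedge_top [128.3 146.1] 0.69 [509.4 225.5 124.3]
side wedge_top [328.  212.5] 0.18 [ 723.2 -226.3    6.8]
side wrench [326.7 213.7] 0.64 [ 717.3 -226.3    7.7]
side flap_disc [251.2 161.2] 0.82 [746.2  37.1  15.7]
side backing_ring [207.2 150.7] 0.53 [709.  172.5   9.1]
```

```bash
python3 - <<'E'
import cv2
for n in ["scene","side"]:
    i=cv2.imread(f"pics/{n}0.png");cv2.imwrite(f"pics/{n}0b.png",cv2.resize(i,(800,600),interpolation=cv2.INTER_CUBIC))
E
```

```text
(no output)
```

View pics/scene0b.png

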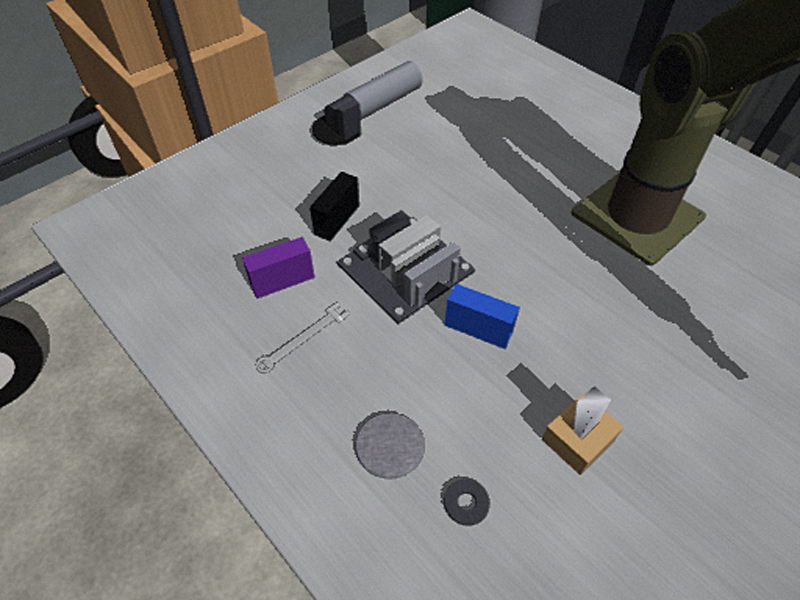

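View pics/side0b.png

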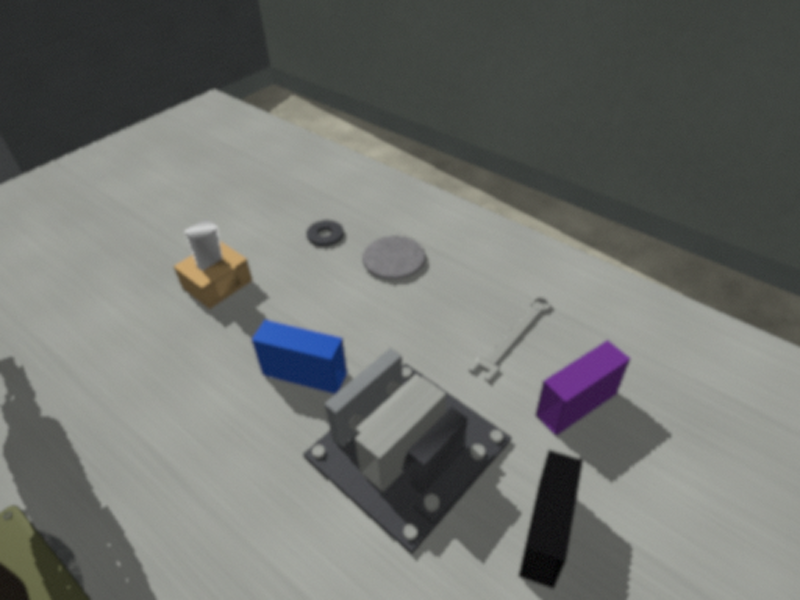

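The scene picture shows the wedge in its holder at (590,412) and the fixture at (405,265). The side picture shows the holder at (213,265) and the fixture at (405,455). The blue, purple and black boxes are decoys. Next I'll fit poses from the depth.

```bash
python3 - <<'E'
from h import *
import pickle
np.set_printoptions(precision=1,suppress=True)
ims=pickle.load(open("ims.pkl","rb"))
C=[];col=[]
for n in ims:
    c=cloud(ims[n]).reshape(-1,3);k=np.isfinite(c[:,0]);C.append(c[k]);col.append(ims[n]["img"].reshape(-1,3)[k])
def mask(n_,c0,r): return np.hypot(*(C[n_][:,:2]-c0).T)<r
# topdown map
for nm,c0 in [("fix",(490,-230)),("hold",(520,235))]:
    for i in range(2):
        m=mask(i,c0,170 if nm=="fix" else 80);P=C[i][m];
        print(nm,i,len(P),np.histogram(P[:,2],bins=np.arange(-5,140,5)))
        S=4 if nm=="hold" else 2.
        im=np.zeros((600,600,3),np.uint8);zz=np.full((600,600),-99.)
        for p,c in zip(P,col[i][m]):
            u=int(300-(p[1]-c0[1])*S*0.85);v=int(300-(p[0]-c0[0])*S*0.85)
            if 2<u<597 and 2<v<597 and p[2]>3:
                h=int(np.clip(p[2]*1.3,0,179))
                cv2.circle(im,(u,v),2,tuple(int(x) for x in cv2.applyColorMap(np.uint8([[np.clip(p[2]*2,0,255)]]),cv2.COLORMAP_JET)[0,0]),-1)
        cv2.imwrite(f"pics/td_{nm}{i}.png",im)
a=[cv2.imread(f"pics/td_{x}.png") for x in("fix0","fix1","hold0","hold1")]
b=np.vstack([np.hstack(a[:2]),np.hstack(a[2:])]);cv2.imwrite("pics/td.png",cv2.resize(b,(600,600),interpolation=cv2.INTER_AREA))
E
```

```text
fix 0 7346 (array([1691, 1674,  696,  555,  156,  107,   98,   76,   78,   88,   99,
        106,  120,   95,  136,  129,  261,  252,  470,  447,    0,    0,
          0,    0,    0,    0,    0,    0]), array([ -5,   0,   5,  10,  15,  20,  25,  30,  35,  40,  45,  50,  55,
        60,  65,  70,  75,  80,  85,  90,  95, 100, 105, 110, 115, 120,
       125, 130, 135]))
fix 1 19308 (array([3983, 5320, 1440, 1786,  694,  575,  278,  164,  177,  169,  192,
        267,  269,  223,  242,  214,  454,  470, 1127, 1264,    0,    0,
          0,    0,    0,    0,    0,    0]), array([ -5,   0,   5,  10,  15,  20,  25,  30,  35,  40,  45,  50,  55,
        60,  65,  70,  75,  80,  85,  90,  95, 100, 105, 110, 115, 120,
       125, 130, 135]))
hold 0 3161 (array([820, 782,  44,  47,  23,  33,  43,  42,  33,  39, 462, 359,  11,
        12,  16,   7,  17,  16,  15,  19,  11,  21,  21,  20,  18, 138,
        90,   0]), array([ -5,   0,   5,  10,  15,  20,  25,  30,  35,  40,  45,  50,  55,
        60,  65,  70,  75,  80,  85,  90,  95, 100, 105, 110, 115, 120,
       125, 130, 135]))
hold 1 2386 (array([260, 526,  64,  70,  59,  65,  67,  62,  70,  66, 233, 343,  25,
        23,  21,  28,  26,  24,  27,  24,  30,  25,  31,  25,  31,  80,
        81,   0]), array([ -5,   0,   5,  10,  15,  20,  25,  30,  35,  40,  45,  50,  55,
        60,  65,  70,  75,  80,  85,  90,  95, 100, 105, 110, 115, 120,
       125, 130, 135]))
```

View pics/td.png

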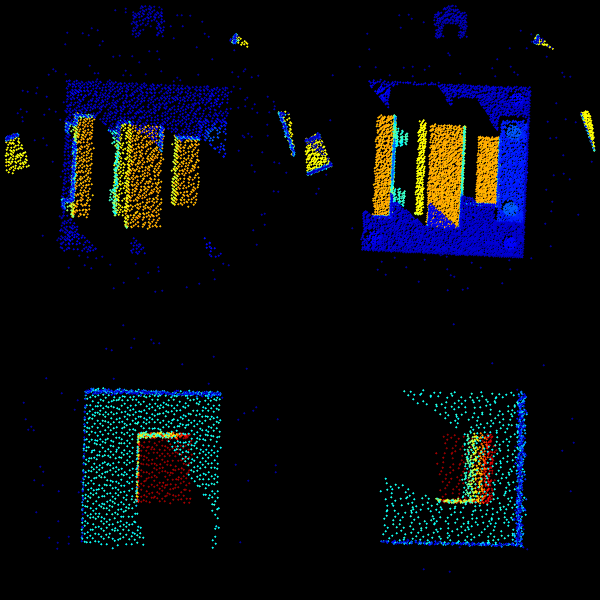

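```bash
cat > fit.py <<'E'
from h import *
def rect(P):
    (c,(w,h),a)=cv2.minAreaRect(P[:,:2].astype(np.float32))
    if w<h: pass
    # express: angle of the x-like side nearest to world x
    e=[(a,w,h),(a+90,h,w),(a-90,h,w)]
    a,w,h=min(e,key=lambda t:abs((t[0]+90)%180-90)); a=(a+90)%180-90
    return np.array(c),a,w,h
def clusters(P,zlo,zhi,cell=2.5,minn=40,xy=None,r=200):
    m=(P[:,2]>zlo)&(P[:,2]<zhi)
    if xy is not None: m&=np.hypot(*(P[:,:2]-xy).T)<r
    Q=P[m]
    if len(Q)==0:return
    ij=((Q[:,:2]-Q[:,:2].min(0))/cell).astype(int)
    g=np.zeros(ij.max(0)+1,np.uint8);g[ij[:,0],ij[:,1]]=1
    n,l=cv2.connectedComponents(g,connectivity=8)
    L=l[ij[:,0],ij[:,1]]
    for k in range(1,n):
        if (L==k).sum()>=minn:
            q=Q[L==k];c,a,w,h=rect(q);print("  c",c,"ang",round(a,2),"x-len",round(w,1),"y-len",round(h,1),"z",round(np.median(q[:,2]),1),len(q))
E
python3 - <<'E'
from fit import *
import pickle
np.set_printoptions(precision=2,suppress=True)
s=arm.observe();print(s["tcp_pos"],s["ee_rot"]);print(cv2.Rodrigues(s["ee_rot"])[0])
ims=pickle.load(open("ims.pkl","rb"))
for n in ims:
    P=cloud(ims[n]).reshape(-1,3);P=P[np.isfinite(P[:,0])]
    print(n,"fix tops");clusters(P,86,94,xy=(490,-230),r=150,cell=3)
    print(n,"plate");clusters(P,4.5,16,xy=(490,-230),r=145,cell=5,minn=300)
    print(n,"holder");clusters(P,44,55,xy=(520,235),r=90,cell=5)
    print(n,"wedge top");clusters(P,121,129,xy=(520,235),r=90,cell=5)
E
```

```text
[229.94 581.18 231.3 ] [-1.36 -0.93  0.93]
[[ 0.37 -0.   -0.93]
 [ 0.93  0.    0.37]
 [ 0.   -1.    0.  ]]
scene fix tops
  c [ 458.27 -223.4 ] ang -2.46 x-len 121.0 y-len 42.2 z 90.1 431
  c [ 471.88 -150.81] ang -2.28 x-len 122.0 y-len 23.9 z 89.7 261
  c [ 465.16 -272.85] ang -3.41 x-len 80.7 y-len 30.0 z 89.6 192
scene plate
  c [ 468.32 -222.37] ang -1.96 x-len 200.7 y-len 200.2 z 9.9 1121
scene holder
  c [508.6  234.05] ang -1.36 x-len 93.8 y-len 80.4 z 49.8 830
scene wedge top
  c [509.37 226.13] ang -0.37 x-len 41.2 y-len 31.4 z 124.6 223
side fix tops
  c [ 459.07 -225.12] ang -2.36 x-len 121.6 y-len 41.6 z 90.1 1202
  c [ 470.54 -152.73] ang -2.64 x-len 119.9 y-len 22.9 z 90.0 571
  c [ 465.37 -274.87] ang -2.6 x-len 80.0 y-len 26.5 z 90.1 575
side plate
  c [ 468.   -225.64] ang -2.66 x-len 201.7 y-len 190.2 z 10.3 3027
side holder
  c [509.68 232.74] ang -0.91 x-len 90.5 y-len 85.4 z 50.3 586
side wedge top
  c [508.93 225.48] ang 0.51 x-len 40.4 y-len 35.3 z 125.0 154
```

Fits, in world axes: 
- Fixture yaw is about -2.5° at (468,-224). 
- Tube centre is (458.7,-224.3). 
- The stop edge leaves a mouth about 16 mm wide. 
- Wedge top is (509,226,125), with its sloping face towards -y. 

Next I'll work out the approach.

```bash
cat >> h.py <<'E'
def plan(target,yaw,curR=None,cur=None):
    "tool-frame shift (m) and tool-y turn (deg) to world target with tool x at yaw deg, tool y down"
    from scipy.spatial.transform import Rotation as Ro
    s=arm.observe(); R=cv2.Rodrigues(np.array(s["ee_rot"],float))[0]
    c,sn=np.cos(np.radians(yaw)),np.sin(np.radians(yaw))
    Rt=np.array([[c,0,-sn],[sn,0,c],[0,-1,0]])
    d=R.T@(np.array(target)-s["tcp_pos"])/1000
    rv=np.degrees(Ro.from_matrix(R.T@Rt).as_rotvec())
    print("shift m",np.round(d,4),"rot deg",np.round(rv,2))
E
python3 - <<'E'
from h import *
plan((509.2,227.3,200),-0.8)
p=arm.get_image("wrist");print(np.round(p["mount"],2));cv2.imwrite("pics/w0.png",p["img"])
E
```

```text
shift m [-0.2263  0.0313 -0.3899] rot deg [-0.   69.21  0.  ]
[[   1.      0.      0.      0.29]
 [   0.     -0.26    0.96 -141.99]
 [   0.     -0.96   -0.26   67.11]
 [   0.      0.      0.      1.  ]]
```

```bash
python3 -m creep '{"xyz":[[-0.02,0.003,-0.035],[-0.04,0.006,-0.07],[-0.06,0.008,-0.105],[-0.08,0.011,-0.14],[-0.1,0.014,-0.175],[-0.122,0.017,-0.21],[-0.144,0.02,-0.247],[-0.166,0.023,-0.284],[-0.188,0.026,-0.321],[-0.208,0.029,-0.357],[-0.2263,0.0313,-0.3899],[-0.2263,0.0313,-0.3899]],"rotation":[[0,6,0],[0,12,0],[0,18,0],[0,24,0],[0,30,0],[0,36,0],[0,42,0],[0,48,0],[0,54,0],[0,60,0],[0,66,0],[0,69.2,0]]}' -1
python3 - <<'E'
from fit import *
np.set_printoptions(precision=2,suppress=True)
s=arm.observe();print(s["joints"])
p=arm.get_image("wrist");cv2.imwrite("pics/w1.png",p["img"])
P=cloud(p,s).reshape(-1,3);P=P[np.isfinite(P[:,0])]
print("holder");clusters(P,44,55,xy=(510,230),r=90,cell=4)
print("wedge top");clusters(P,120,130,xy=(510,230),r=90,cell=4)
E
```

```text
time: 2.45
tcp_pos: [513.4, 220.5, 200.1]
ee_rot: [-1.575, 0.019, -0.024]
ft_force: [-1.1, 0.8, -0.1]
opening: 0.998
[-0.55  0.64  0.1   1.81 -0.09  0.69 -0.43]
holder
  c [508.69 233.13] ang -1.55 x-len 90.3 y-len 79.6 z 49.4 4908
wedge top
  c [508.53 225.12] ang -1.35 x-len 40.1 y-len 31.8 z 124.3 2171
```

View pics/w1.png

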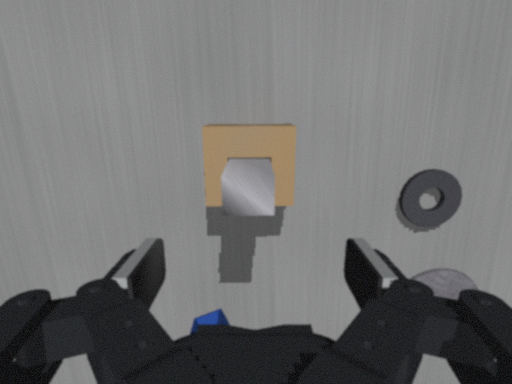

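The wrist view shows the wedge top at (248,187), square in the holder and midway between the open fingers. The arm was still settling, so I'll re-measure.

```bash
python3 - <<'E'
from fit import *
np.set_printoptions(precision=2,suppress=True)
s=arm.observe();print(s["tcp_pos"],s["ee_rot"],s["joint_vel"])
p=arm.get_image("wrist")
P=cloud(p,s).reshape(-1,3);P=P[np.isfinite(P[:,0])]
print("holder");clusters(P,44,55,xy=(510,230),r=90,cell=4)
print("wedge top");clusters(P,120,130,xy=(510,230),r=90,cell=4)
plan((508.8,226.9,90),-1.4)
E
```

```text
[511.36 223.92 200.02] [-1.57  0.02 -0.02] [-0.04 -0.01 -0.08  0.01  0.01  0.    0.08]
holder
  c [508.74 232.85] ang -1.33 x-len 90.3 y-len 80.1 z 49.4 4852
wedge top
  c [508.52 225.35] ang -1.08 x-len 40.1 y-len 31.5 z 124.3 2121
shift m [-0.    0.11  0.  ] rot deg [0.01 0.46 0.02]
```

```bash
python3 -m creep '{"xyz":[[0,0.03,0],[0,0.06,0],[0,0.085,0],[0,0.1,0],[0,0.11,0],[0,0.11,0],[0,0.11,0]],"rotation":[[0,0.5,0],[0,0.5,0],[0,0.5,0],[0,0.5,0],[0,0.5,0],[0,0.5,0],[0,0.5,0]]}'
python3 -m creep '{"xyz":[[0,0,0],[0,0,0],[0,0,0],[0,0,0],[0,0,0],[0,0,0]],"rotation":[[0,0,0],[0,0,0],[0,0,0],[0,0,0],[0,0,0],[0,0,0]]}' 1
python3 -m creep '{"xyz":[[0,0,0],[0,0,0]],"rotation":[[0,0,0],[0,0,0]]}'
```

```text
time: 3.25
tcp_pos: [509.4, 228.0, 90.5]
ee_rot: [-1.57, 0.016, -0.017]
ft_force: [-0.1, 0.9, -0.2]
opening: 0.999
time: 3.85
tcp_pos: [509.6, 227.5, 90.7]
ee_rot: [-1.57, 0.017, -0.018]
ft_force: [-1.5, -0.1, 5.8]
opening: 0.458
time: 4.05
tcp_pos: [509.5, 227.5, 90.7]
ee_rot: [-1.57, 0.017, -0.018]
ft_force: [-0.1, -0.3, 5.9]
opening: 0.461
```

```bash
python3 -m creep '{"xyz":[[0,-0.02,0],[0,-0.05,0],[0,-0.085,0],[0,-0.12,0],[0,-0.14,0],[0,-0.14,0],[0,-0.14,0],[0,-0.14,0]],"rotation":[[0,0,0],[0,0,0],[0,0,0],[0,0,0],[0,0,0],[0,0,0],[0,0,0],[0,0,0]]}'
python3 - <<'E'
from h import *
plan((467.4,-260.7,230),-2.5)
E
```

```text
time: 4.85
tcp_pos: [507.9, 226.8, 228.1]
ee_rot: [-1.572, 0.02, -0.015]
ft_force: [-0.5, -0.8, -2.4]
opening: 0.454
shift m [-0.0296 -0.0009 -0.4883] rot deg [ 0.1   1.22 -0.2 ]
```

```bash
python3 -m creep '{"xyz":[[-0.001,0,-0.02],[-0.004,0,-0.06],[-0.006,0,-0.105],[-0.009,0,-0.15],[-0.012,0,-0.195],[-0.015,0,-0.24],[-0.018,0,-0.285],[-0.02,0,-0.33],[-0.023,0,-0.375],[-0.026,0,-0.42],[-0.028,0,-0.46],[-0.0296,0,-0.4883]],"rotation":[[0,0.1,0],[0,0.2,0],[0,0.3,0],[0,0.4,0],[0,0.5,0],[0,0.6,0],[0,0.7,0],[0,0.8,0],[0,0.9,0],[0,1,0],[0,1.1,0],[0,1.2,0]]}'
python3 -m creep '{"xyz":[[0,0,0],[0,0,0],[0,0,0],[0,0,0],[0,0,0]],"rotation":[[0,0,0],[0,0,0],[0,0,0],[0,0,0],[0,0,0]]}'
cat > look.py <<'E'
import sys
from fit import *
np.set_printoptions(precision=2,suppress=True)
t=sys.argv[1]; ztop=float(sys.argv[2])
for n in ("scene","side","wrist"):
    s=arm.observe();p=arm.get_image(n)
    i=p["img"];cv2.imwrite(f"pics/{n}_{t}.png",i)
    P=cloud(p,s).reshape(-1,3);P=P[np.isfinite(P[:,0])]
    print(n,s["tcp_pos"],"tops z90");clusters(P,87,93,xy=(467,-240),r=110,cell=3)
    print(" wedge top");clusters(P,ztop-4,ztop+4,xy=(467,-260),r=40,cell=3,minn=20)
    for th in("wedge_mid","slot","wedge_top","tube","stop_nominal"):
        for r in arm.place_of(p,th)[:2]: print("  ",th,np.array(r["centre"]),round(r["score"],2))
E
python3 look.py a 263
```

```text
time: 6.05
tcp_pos: [466.8, -263.5, 228.3]
ee_rot: [-1.571, 0.039, -0.035]
ft_force: [0.4, -0.9, -2.9]
opening: 0.462
time: 6.55
tcp_pos: [468.9, -259.0, 229.8]
ee_rot: [-1.57, 0.033, -0.032]
ft_force: [-0.7, -0.5, -2.6]
opening: 0.457
scene [ 468.92 -258.99  229.78] tops z90
  c [ 458.5  -223.27] ang -2.98 x-len 121.0 y-len 41.8 z 89.8 399
  c [ 471.45 -150.58] ang -3.13 x-len 121.4 y-len 22.9 z 89.7 233
  c [ 465.44 -274.03] ang -1.91 x-len 81.2 y-len 29.4 z 89.6 171
 wedge top
  c [ 471.14 -249.83] ang 20.89 x-len 59.7 y-len 30.2 z 263.3 121
   wedge_mid [251.5 116.7] 0.85
   wedge_mid [250.  146.1] 0.32
   slot [253.8 147.7] 0.87
   wedge_top [264.3 169.9] 0.29
   tube [308.4 211.3] 0.86
   tube [261.3 170.5] 0.84
   stop_nominal [249.5 146.2] 0.96
   stop_nominal [194.2 216. ] 0.53
side [ 468.71 -260.11  230.02] tops z90
  c [ 458.8  -224.84] ang -2.95 x-len 120.9 y-len 41.6 z 90.1 1048
  c [ 470.81 -152.65] ang -1.97 x-len 119.1 y-len 23.3 z 90.1 541
  c [ 465.8  -274.98] ang -2.58 x-len 81.7 y-len 26.6 z 90.1 565
 wedge top
  c [ 464.82 -269.12] ang 10.82 x-len 55.4 y-len 26.1 z 264.0 311
   wedge_mid [274.4 231.2] 0.72
   wedge_top [280. 210.] 0.91
   tube [367.2 260. ] 0.85
   tube [196.9 238.2] 0.83
   stop_nominal [278.7 210.7] 0.44
wrist [ 468.67 -260.19  229.95] tops z90
  c [ 457.9  -225.24] ang -2.44 x-len 120.1 y-len 39.5 z 89.4 5482
  c [ 470.14 -152.71] ang -2.68 x-len 119.8 y-len 22.1 z 89.3 3556
  c [ 432.36 -273.46] ang -4.2 x-len 14.8 y-len 26.0 z 89.5 309
  c [ 499.29 -276.33] ang -0.69 x-len 10.7 y-len 25.8 z 89.4 172
 wedge top
  c [ 468.18 -262.35] ang -2.43 x-len 66.3 y-len 32.6 z 263.5 7353
   wedge_mid [255.3 217.3] 0.68
   wedge_top [252.5 285.6] 0.96
   tube [244.2 138.4] 0.97
   tube [408.1 236.2] 0.77
```

```bash
python3 - <<'E'
import cv2,numpy as np
a=cv2.imread("pics/scene_a.png")[60:220,170:350];b=cv2.imread("pics/side_a.png")[150:360,180:360]
w=cv2.imread("pics/wrist_a.png")
cv2.imwrite("pics/m_a.png",np.hstack([cv2.resize(a,(400,356)),cv2.resize(b,(390,356),interpolation=cv2.INTER_CUBIC)]))
E
```

```text
(no output)
```

View pics/m_a.png

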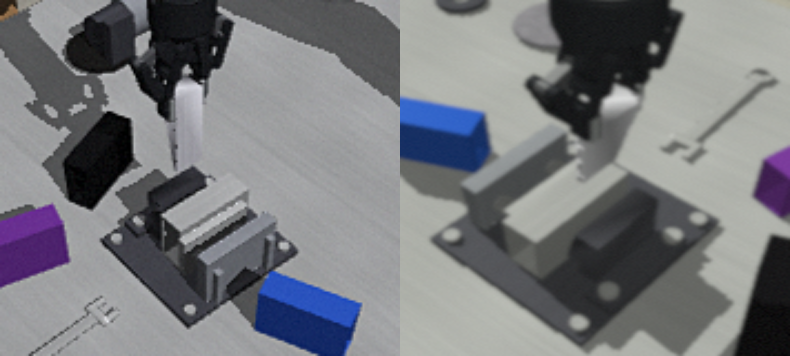

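View pics/wrist_a.png

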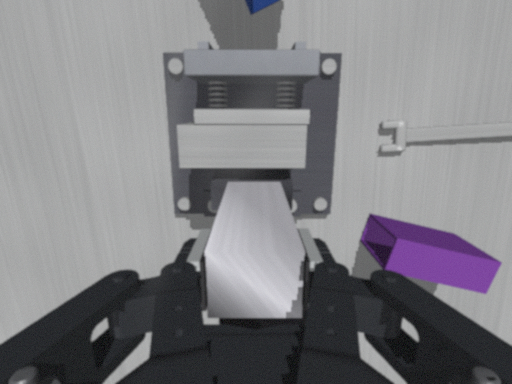

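The wrist view shows the wedge held upright. Its thin end is at row 182, beside the tube edge at row 168. I'll measure that relation from the wrist depth.

```bash
cat > rel.py <<'E'
from fit import *
np.set_printoptions(precision=2,suppress=True)
s=arm.observe();p=arm.get_image("wrist");Pm=cloud(p,s)
import sys
zlo,zhi=float(sys.argv[1]),float(sys.argv[2]); cols=slice(236,280)
yaw=np.radians(-2.6);ex=np.array([np.cos(yaw),np.sin(yaw),0]);ey=np.array([-np.sin(yaw),np.cos(yaw),0]);o=np.array([468.2,-224.5,0])
P=Pm.reshape(-1,3);P=P[np.isfinite(P[:,0])]
F=np.c_[(P-o)@ex,(P-o)@ey,P[:,2]]
# tube top face
m=(abs(F[:,2]-89.5)<3)&(F[:,1]>-24)&(F[:,1]<23)&(abs(F[:,0])<75)
T=F[m]; 
for xb in (-60,-40,40,): 
    q=T[(T[:,0]>xb)&(T[:,0]<xb+15)]; print("tube edge x",xb,"y min/max",np.percentile(q[:,1],[0.5,99.5]) if len(q) else None,len(q))
m=(abs(F[:,2]-89.5)<3)&(F[:,1]<-27)&(F[:,1]>-70)&(abs(F[:,0])<50);S=F[m]
if len(S): print("stop y min/max",np.percentile(S[:,1],[.5,99.5]),"x",S[:,0].min(),S[:,0].max(),len(S))
m=(F[:,2]>zlo)&(F[:,2]<zhi)&(abs(F[:,0])<15)&(F[:,1]>-45)&(F[:,1]<-5);W=F[m]
if len(W)>30:
    A=np.c_[W[:,0],W[:,2]-120,np.ones(len(W))]
    c=np.linalg.lstsq(A,W[:,1],rcond=None)[0]; r=W[:,1]-A@c;k=abs(r)<2; c=np.linalg.lstsq(A[k],W[k,1],rcond=None)[0]
    print("wedge face: yaw-fix",np.degrees(c[0]),"deg, tilt",np.degrees(c[1]),"deg, y at z120",c[2],"y at z90",c[2]-30*c[1],k.sum(),"zmin",F[(abs(F[:,0])<15)&(abs(F[:,1]+23)<10)&(F[:,2]>95)][:,2].min())
    m=(F[:,2]>zlo)&(F[:,2]<zlo+40)&(F[:,1]>-45)&(F[:,1]<-10)&(abs(F[:,0])<40);print("wedge x range",np.percentile(F[m][:,0],[1,99]))
print("tcp fix",(s["tcp_pos"]-o)@ex,(s["tcp_pos"]-o)@ey,s["tcp_pos"][2],s["ft_force"])
E
python3 rel.py 155 250
```

```text
tube edge x -60 y min/max [-20.83  18.41] 686
tube edge x -40 y min/max [-20.77  18.46] 684
tube edge x 40 y min/max [-20.58  18.69] 447
stop y min/max [-63.01 -37.53] x -41.09007485909253 38.91018404679944 486
wedge face: yaw-fix 0.13560088041483265 deg, tilt -0.700808556558444 deg, y at z120 -20.56576718385057 y at z90 -20.19882468170776 2882 zmin 149.33690997894098
wedge x range [-18.16  20.96]
tcp fix 2.083855190983688 -35.62388900870963 229.94116810490675 [-0.57 -0.67 -2.24]
```

```bash
python3 -m creep '{"xyz":[[-0.0015,0,-0.003],[-0.0015,0.01,-0.003],[-0.0015,0.03,-0.003],[-0.0015,0.045,-0.003],[-0.0015,0.05,-0.003],[-0.0015,0.05,-0.003],[-0.0015,0.05,-0.003]],"rotation":[[0,0,0],[0,0,0],[0,0,0],[0,0,0],[0,0,0],[0,0,0],[0,0,0]]}'
python3 rel.py 105 200; python3 rel.py 105 200
```

```text
time: 8.2
tcp_pos: [467.4, -263.4, 180.3]
ee_rot: [-1.571, 0.034, -0.035]
ft_force: [1.1, 0.4, -2.4]
opening: 0.462
tube edge x -60 y min/max [-21.42  18.14] 1000
tube edge x -40 y min/max [-21.38  18.2 ] 1004
tube edge x 40 y min/max [-21.1   18.39] 655
stop y min/max [-63.67 -37.3 ] x -41.1736261005399 39.11475779930493 809
wedge face: yaw-fix 0.1589959459732394 deg, tilt -0.6628345468657814 deg, y at z120 -24.4309389824836 y at z90 -24.083879625320424 2854 zmin 98.58668725775775
wedge x range [-19.26  19.82]
tcp fix 0.9531368365772981 -38.86481607672528 180.25694732793133 [ 1.07  0.4  -2.42]
tube edge x -60 y min/max [-20.75  18.67] 996
tube edge x -40 y min/max [-20.68  18.15] 988
tube edge x 40 y min/max [-21.34  18.28] 655
stop y min/max [-63.07 -37.32] x -41.0781611996236 38.94380544332827 802
wedge face: yaw-fix 0.16253320153910594 deg, tilt -0.637106162931387 deg, y at z120 -24.547056289747363 y at z90 -24.21346828291036 2851 zmin 99.37467197320132
wedge x range [-19.09  19.99]
tcp fix 1.0996667202736934 -38.95356962394867 180.51437486582182 [ 0.24  0.28 -3.46]
```

```bash
python3 - <<'E'
from h import *
for n in("scene","side","wrist"):
    p=arm.get_image(n);cv2.imwrite(f"pics/{n}_b.png",p["img"])
a=cv2.imread("pics/scene_b.png")[80:200,200:320];b=cv2.imread("pics/side_b.png")[200:340,210:350];w=cv2.imread("pics/wrist_b.png")[100:260,160:360]
cv2.imwrite("pics/m_b.png",np.hstack([cv2.resize(x,(266,266),interpolation=cv2.INTER_CUBIC) for x in (a,b,w)]))
E
```

```text
(no output)
```

View pics/m_b.png

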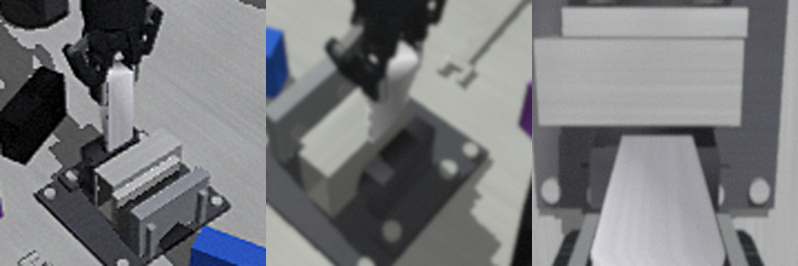

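The thin end is about 9 mm above the mouth, with 3 mm clear to the tube and 5 mm clear to the stop. I'll lower it in.

```bash
python3 -m creep '{"xyz":[[0,0.006,0],[0,0.012,0],[0,0.018,0],[0,0.023,0],[0,0.027,0],[0,0.027,0],[0,0.027,0]],"rotation":[[0,0,0],[0,0,0],[0,0,0],[0,0,0],[0,0,0],[0,0,0],[0,0,0]]}'
python3 rel.py 96 165
```

```text
time: 9.15
tcp_pos: [467.1, -263.1, 152.9]
ee_rot: [-1.57, 0.034, -0.034]
ft_force: [0.1, -0.1, -2.8]
opening: 0.462
tube edge x -60 y min/max [-21.03  18.26] 1263
tube edge x -40 y min/max [-21.05  18.32] 1263
tube edge x 40 y min/max [-20.79  18.54] 818
stop y min/max [-55.83 -37.26] x -41.10285094348291 39.16352883581163 810
wedge face: yaw-fix 0.12709034612961234 deg, tilt -0.7043172614978814 deg, y at z120 -24.49518812740914 y at z90 -24.126408471656102 2141 zmin 95.10779610398396
wedge x range [-19.6   19.59]
tcp fix 0.6210062955073455 -38.62986305566185 152.86500860518203 [ 0.1  -0.09 -2.82]
```

```bash
python3 -m creep '{"xyz":[[0,0,0.001],[0,0.003,0.002],[0,0.007,0.0022],[0,0.01,0.0022],[0,0.013,0.0022],[0,0.013,0.0022],[0,0.013,0.0022]],"rotation":[[0,0,0],[0,0,0],[0,0,0],[0,0,0],[0,0,0],[0,0,0],[0,0,0]]}'
python3 rel.py 96 150
```

```text
time: 9.9
tcp_pos: [467.1, -261.0, 139.9]
ee_rot: [-1.57, 0.034, -0.034]
ft_force: [-0.1, -0.4, -3.1]
opening: 0.458
tube edge x -60 y min/max [-21.29  18.58] 1429
tube edge x -40 y min/max [-21.25  18.64] 1429
tube edge x 40 y min/max [-20.92  18.79] 933
stop y min/max [-53.68 -37.2 ] x -41.15222539555361 38.98264335882548 614
wedge face: yaw-fix 0.2042887248748793 deg, tilt -0.6573924558233216 deg, y at z120 -22.50321604199399 y at z90 -22.15900615703734 1783 zmin 95.00439861941064
wedge x range [-19.64  19.55]
tcp fix 0.5715626827797058 -36.4772651645184 139.85805843244802 [-0.11 -0.42 -3.05]
```

```bash
python3 -m creep '{"xyz":[[0,0.002,0],[0,0.004,0],[0,0.005,0],[0,0.005,0],[0,0.005,0]],"rotation":[[0,0,0],[0,0,0],[0,0,0],[0,0,0],[0,0,0]]}'
python3 -m creep '{"xyz":[[0,0.001,0],[0,0.002,0],[0,0.002,0],[0,0.002,0]],"rotation":[[0,0,0],[0,0,0],[0,0,0],[0,0,0]]}'
python3 -m creep '{"xyz":[[0,0.001,0],[0,0.002,0],[0,0.002,0],[0,0.002,0]],"rotation":[[0,0,0],[0,0,0],[0,0,0],[0,0,0]]}'
```

```text
time: 10.45
tcp_pos: [467.1, -260.9, 134.9]
ee_rot: [-1.57, 0.034, -0.034]
ft_force: [0.2, -0.7, -3.3]
opening: 0.455
time: 10.85
tcp_pos: [467.1, -260.9, 132.9]
ee_rot: [-1.57, 0.034, -0.034]
ft_force: [-0.5, 0.1, -2.4]
opening: 0.462
time: 11.25
tcp_pos: [467.1, -260.9, 130.9]
ee_rot: [-1.57, 0.034, -0.034]
ft_force: [0.4, 0.0, -3.0]
opening: 0.458
```

```bash
for k in 1; do :; done; python3 -m creep '{"xyz":[[0,0.001,0],[0,0.001,0],[0,0.001,0]],"rotation":[[0,0,0],[0,0,0],[0,0,0]]}'
python3 -m creep '{"xyz":[[0,0.001,0],[0,0.001,0],[0,0.001,0]],"rotation":[[0,0,0],[0,0,0],[0,0,0]]}'
python3 -m creep '{"xyz":[[0,0.001,0],[0,0.001,0],[0,0.001,0]],"rotation":[[0,0,0],[0,0,0],[0,0,0]]}'
```

```text
time: 11.55
tcp_pos: [467.1, -260.8, 129.9]
ee_rot: [-1.57, 0.034, -0.034]
ft_force: [0.0, 0.6, -2.4]
opening: 0.46
time: 11.85
tcp_pos: [467.2, -260.5, 128.9]
ee_rot: [-1.57, 0.034, -0.034]
ft_force: [-0.4, 2.4, -2.7]
opening: 0.461
time: 12.15
tcp_pos: [467.3, -260.5, 128.1]
ee_rot: [-1.57, 0.034, -0.034]
ft_force: [0.7, 3.8, 1.1]
opening: 0.462
```

The stop has touched: it pushes towards +y with about 4 N. I'll ease towards the tube a little.

```bash
python3 -m creep '{"xyz":[[0,0,0.0005],[0,0,0.0005],[0,0,0.0005]],"rotation":[[0,0,0],[0,0,0],[0,0,0]]}'
python3 -m creep '{"xyz":[[0,0.001,0],[0,0.001,0],[0,0.001,0]],"rotation":[[0,0,0],[0,0,0],[0,0,0]]}'
python3 rel.py 96 135
```

```text
time: 12.45
tcp_pos: [467.3, -260.4, 128.1]
ee_rot: [-1.57, 0.034, -0.034]
ft_force: [-0.5, 3.4, 0.8]
opening: 0.458
time: 12.75
tcp_pos: [467.3, -260.2, 127.1]
ee_rot: [-1.57, 0.034, -0.034]
ft_force: [0.6, 4.9, 4.0]
opening: 0.456
tube edge x -60 y min/max [-20.95  18.97] 1630
tube edge x -40 y min/max [-20.89  19.01] 1626
tube edge x 40 y min/max [-20.68  19.14] 1056
stop y min/max [-47.95 -37.18] x -41.12300806987232 38.99485335063759 441
wedge face: yaw-fix 0.20000019984823 deg, tilt -0.7376914550891419 deg, y at z120 -21.867138817376233 y at z90 -21.48088447472223 1391 zmin 95.06072722806425
wedge x range [-24.22  25.56]
tcp fix 0.7713988149475596 -35.73072249374497 127.103378642345 [0.64 4.87 4.  ]
```

```bash
python3 -m creep '{"xyz":[[0,0,0],[0,0,0],[0,0,0],[0,0,0],[0,0,0],[0,0,0]],"rotation":[[0,0,0],[0,0,0],[0,0,0],[0,0,0],[0,0,0],[0,0,0]]}' -1
python3 rel.py 96 135
python3 - <<'E'
from h import *
for n in("scene","side","wrist"):
    p=arm.get_image(n);cv2.imwrite(f"pics/{n}_c.png",p["img"])
a=cv2.imread("pics/scene_c.png")[80:200,200:320];b=cv2.imread("pics/side_c.png")[200:340,210:350];w=cv2.imread("pics/wrist_c.png")[100:340,120:400]
cv2.imwrite("pics/m_c.png",np.hstack([cv2.resize(x,(266,266),interpolation=cv2.INTER_CUBIC) for x in (a,b,w)]))
E
```

```text
time: 13.4
tcp_pos: [467.2, -260.6, 126.9]
ee_rot: [-1.571, 0.034, -0.034]
ft_force: [0.2, 0.1, -0.6]
opening: 1.0
tube edge x -60 y min/max [-20.66  19.14] 1633
tube edge x -40 y min/max [-20.57  19.18] 1632
tube edge x 40 y min/max [-20.26  18.92] 1038
stop y min/max [-63.2  -37.21] x -41.29263503558048 38.99814487430243 1132
wedge face: yaw-fix 0.09597626636398562 deg, tilt 0.02011112642933096 deg, y at z120 -20.810418720904174 y at z90 -20.820948882078476 1322 zmin 95.03835019712753
wedge x range [-19.27  19.9 ]
tcp fix 0.5973801369679411 -36.07030945956819 126.94148695698057 [ 0.18  0.13 -0.6 ]
```

View pics/m_c.png

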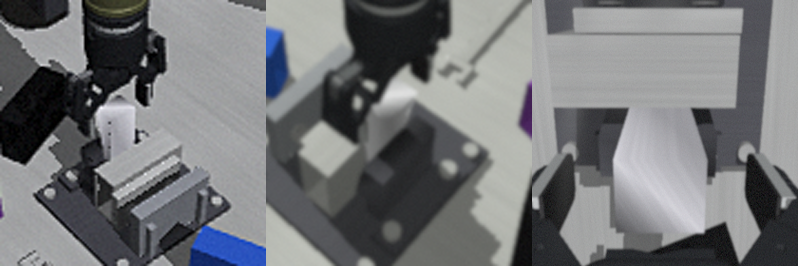

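The wedge is free and now sits flush on the tube, with 0° tilt. I'll raise, shut the fingers and tap its top.

```bash
python3 -m creep '{"xyz":[[0,-0.01,0],[0,-0.03,0],[0,-0.05,0],[0,-0.06,0],[0,-0.06,0],[0,-0.06,0]],"rotation":[[0,0,0],[0,0,0],[0,0,0],[0,0,0],[0,0,0],[0,0,0]]}'
python3 -m creep '{"xyz":[[0,0,0],[0,0,0],[0,0,0],[0,0,0],[0,0,0],[0,0,0],[0,0,0]],"rotation":[[0,0,0],[0,0,0],[0,0,0],[0,0,0],[0,0,0],[0,0,0],[0,0,0]]}' 1
python3 - <<'E'
from fit import *
np.set_printoptions(precision=2,suppress=True)
s=arm.observe();print(s["tcp_pos"],s["ft_force"],s["opening"]);p=arm.get_image("wrist");cv2.imwrite("pics/w_d.png",p["img"])
P=cloud(p,s).reshape(-1,3);P=P[np.isfinite(P[:,0])]
m=np.hypot(P[:,0]-466.5,P[:,1]+261)<25
h=np.histogram(P[m][:,2],bins=np.arange(90,190,2));print(h[0],h[1][:-1][h[0]>100])
for z in (158,162): clusters(P,z-4,z+4,xy=(466.5,-260),r=40,cell=3)
E
```

```text
time: 14.2
tcp_pos: [467.0, -260.3, 186.8]
ee_rot: [-1.57, 0.034, -0.034]
ft_force: [-0.4, -0.6, 0.1]
opening: 1.002
time: 14.9
tcp_pos: [467.2, -260.4, 186.9]
ee_rot: [-1.57, 0.034, -0.034]
ft_force: [-0.1, -0.2, 0.3]
opening: 0.002
[ 467.18 -260.43  186.94] [-0.07 -0.23  0.35] 0.0024575444824376388
[ 121   10   41   13   40   15   38   34   18   45   20   34   39   30
   39   43   20   48   48   36   35   49   54   36   44   46   55   61
   52   53   51   56   69 1381  860    0    0    0    0    0    0    0
    0    0    0    0    0    0    0] [ 90 156 158]
  c [ 466.95 -260.55] ang -2.09 x-len 40.3 y-len 31.4 z 157.8 2316
  c [ 467.01 -260.29] ang -3.22 x-len 39.6 y-len 30.6 z 158.3 861
```

View pics/w_d.png

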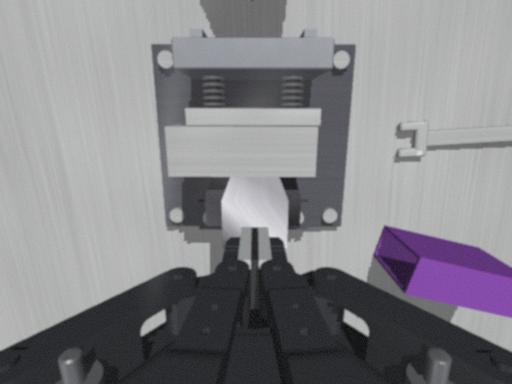

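The wrist view shows the shut fingers centred over the wedge top, which is at (467,-260.5,158). I'll go down and feel.

```bash
python3 -m creep '{"xyz":[[0,0.008,0],[0,0.016,0],[0,0.022,0],[0,0.025,0],[0,0.025,0],[0,0.025,0]],"rotation":[[0,0,0],[0,0,0],[0,0,0],[0,0,0],[0,0,0],[0,0,0]]}'
python3 -m creep '{"xyz":[[0,0.001,0],[0,0.002,0],[0,0.002,0],[0,0.002,0]],"rotation":[[0,0,0],[0,0,0],[0,0,0],[0,0,0]]}'
python3 -m creep '{"xyz":[[0,0.001,0],[0,0.001,0],[0,0.001,0]],"rotation":[[0,0,0],[0,0,0],[0,0,0]]}'
python3 -m creep '{"xyz":[[0,0.001,0],[0,0.001,0],[0,0.001,0]],"rotation":[[0,0,0],[0,0,0],[0,0,0]]}'
```

```text
time: 15.55
tcp_pos: [467.2, -260.5, 161.9]
ee_rot: [-1.57, 0.034, -0.034]
ft_force: [0.7, 0.5, 0.5]
opening: 0.0
time: 15.95
tcp_pos: [467.2, -260.4, 160.0]
ee_rot: [-1.571, 0.034, -0.034]
ft_force: [-0.0, -0.2, 0.9]
opening: 0.002
time: 16.25
tcp_pos: [467.2, -260.4, 158.9]
ee_rot: [-1.57, 0.034, -0.034]
ft_force: [0.1, 0.5, 0.4]
opening: 0.002
time: 16.55
tcp_pos: [467.4, -260.5, 158.2]
ee_rot: [-1.571, 0.034, -0.035]
ft_force: [0.0, 0.7, 4.1]
opening: 0.001
```

Touched: about 4 N. On in small steps.

```bash
python3 -m creep '{"xyz":[[0,0.0005,0],[0,0.0005,0],[0,0.0005,0]],"rotation":[[0,0,0],[0,0,0],[0,0,0]]}'
python3 -m creep '{"xyz":[[0,0.0005,0],[0,0.0005,0],[0,0.0005,0]],"rotation":[[0,0,0],[0,0,0],[0,0,0]]}'
python3 -m creep '{"xyz":[[0,0.0005,0],[0,0.0005,0],[0,0.0005,0]],"rotation":[[0,0,0],[0,0,0],[0,0,0]]}'
```

```text
time: 16.85
tcp_pos: [467.6, -260.4, 158.0]
ee_rot: [-1.571, 0.033, -0.035]
ft_force: [-0.5, 1.0, 5.6]
opening: -0.001
time: 17.15
tcp_pos: [467.7, -260.4, 157.6]
ee_rot: [-1.571, 0.033, -0.035]
ft_force: [-0.7, 1.2, 7.4]
opening: -0.003
time: 17.45
tcp_pos: [467.8, -260.4, 157.3]
ee_rot: [-1.571, 0.033, -0.035]
ft_force: [0.1, 1.2, 8.8]
opening: 0.002
```

```bash
python3 -m creep '{"xyz":[[0,0.0005,0],[0,0.0005,0],[0,0.0005,0]],"rotation":[[0,0,0],[0,0,0],[0,0,0]]}'
python3 -m creep '{"xyz":[[0,0.0005,0],[0,0.0005,0],[0,0.0005,0]],"rotation":[[0,0,0],[0,0,0],[0,0,0]]}'
python3 -m creep '{"xyz":[[0,0.0005,0],[0,0.0005,0],[0,0.0005,0]],"rotation":[[0,0,0],[0,0,0],[0,0,0]]}'
```

```text
time: 17.75
tcp_pos: [467.9, -260.3, 157.0]
ee_rot: [-1.571, 0.033, -0.035]
ft_force: [-0.9, 1.8, 10.6]
opening: 0.001
time: 18.05
tcp_pos: [468.0, -260.3, 156.7]
ee_rot: [-1.571, 0.032, -0.036]
ft_force: [-0.9, 2.4, 12.7]
opening: -0.001
time: 18.35
tcp_pos: [468.1, -260.2, 156.3]
ee_rot: [-1.571, 0.032, -0.036]
ft_force: [-1.3, 2.4, 14.5]
opening: -0.001
```

14.5 N, plus the wedge's own weight, should clamp at about 18 N. I'll back off and check that it holds.

```bash
python3 -m creep '{"xyz":[[0,-0.002,0],[0,-0.005,0],[0,-0.015,0],[0,-0.03,0],[0,-0.045,0],[0,-0.05,0],[0,-0.05,0],[0,-0.05,0]],"rotation":[[0,0,0],[0,0,0],[0,0,0],[0,0,0],[0,0,0],[0,0,0],[0,0,0],[0,0,0]]}'
python3 rel.py 96 145
python3 - <<'E'
from fit import *
np.set_printoptions(precision=2,suppress=True)
s=arm.observe();p=arm.get_image("wrist");cv2.imwrite("pics/w_e.png",p["img"])
P=cloud(p,s).reshape(-1,3);P=P[np.isfinite(P[:,0])]
clusters(P,152,162,xy=(466.5,-260),r=40,cell=3)
m=(P[:,2]>152)&(P[:,2]<162)&(abs(P[:,0]-467)<17)&(abs(P[:,1]+261)<14);Q=P[m];print(np.linalg.lstsq(np.c_[Q[:,:2]-Q[:,:2].mean(0),np.ones(len(Q))],Q[:,2],rcond=None)[0])
m=(abs(P[:,2]-90)<4)&(abs(P[:,0]-459)<55)&(abs(P[:,1]+224)<17);Q=P[m];print("tube top",np.linalg.lstsq(np.c_[Q[:,:2]-Q[:,:2].mean(0),np.ones(len(Q))],Q[:,2],rcond=None)[0]);clusters(P,87,93,xy=(459,-224),r=70,cell=3)
E
```

```text
time: 19.15
tcp_pos: [466.9, -260.3, 204.6]
ee_rot: [-1.57, 0.035, -0.034]
ft_force: [0.5, 1.2, -0.2]
opening: 0.001
tube edge x -60 y min/max [-19.89  19.41] 823
tube edge x -40 y min/max [-19.82  19.48] 821
tube edge x 40 y min/max [-20.5   19.59] 537
stop y min/max [-63.42 -37.44] x -41.16217453919934 38.95434132432433 819
wedge face: yaw-fix 0.11697546002623248 deg, tilt -0.02316527984366805 deg, y at z120 -20.47944788170594 y at z90 -20.467318569543405 554 zmin 96.70035242814737
wedge x range [-18.76  20.53]
tcp fix 0.2783280411221483 -35.80430326162925 204.59863116345682 [ 0.54  1.21 -0.16]
  c [ 467.83 -260.32] ang -2.56 x-len 40.1 y-len 31.6 z 156.0 2452
[ -0.01  -0.   156.04]
tube top [-0.   0.  89.4]
  c [ 457.94 -224.64] ang -2.66 x-len 120.3 y-len 40.4 z 89.4 6635
  c [ 432.51 -273.32] ang -3.89 x-len 15.4 y-len 26.3 z 89.4 488
  c [ 461.68 -158.56] ang -2.38 x-len 66.7 y-len 8.9 z 89.3 733
  c [ 499.77 -273.51] ang -1.63 x-len 9.9 y-len 20.2 z 89.4 227
```

View pics/w_e.png

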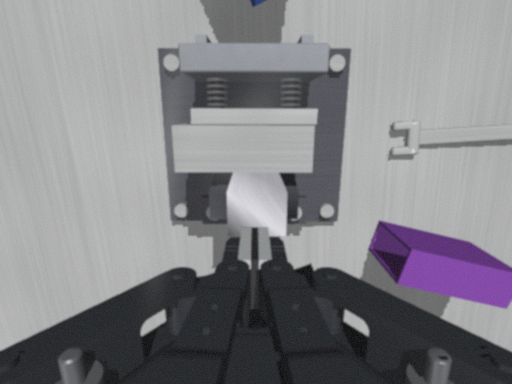

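It holds, and the tube and wedge are upright. But it sank only about 2 mm, so the depth suggests a clamping force near the low end. I'll tap again a little harder, to about 17 N, still within the 12 to 18 N given.

```bash
python3 -m creep '{"xyz":[[0.0005,0.012,0],[0.0005,0.026,0],[0.0005,0.038,0],[0.0005,0.045,0],[0.0005,0.047,0],[0.0005,0.047,0],[0.0005,0.047,0]],"rotation":[[0,0,0],[0,0,0],[0,0,0],[0,0,0],[0,0,0],[0,0,0],[0,0,0]]}'
python3 -m creep '{"xyz":[[0,0.0005,0],[0,0.001,0],[0,0.001,0],[0,0.001,0]],"rotation":[[0,0,0],[0,0,0],[0,0,0],[0,0,0]]}'
python3 -m creep '{"xyz":[[0,0.0005,0],[0,0.001,0],[0,0.001,0],[0,0.001,0]],"rotation":[[0,0,0],[0,0,0],[0,0,0],[0,0,0]]}'
```

```text
time: 19.95
tcp_pos: [468.0, -260.7, 158.3]
ee_rot: [-1.571, 0.033, -0.035]
ft_force: [0.6, -0.4, -0.6]
opening: -0.0
time: 20.35
tcp_pos: [467.7, -260.5, 157.1]
ee_rot: [-1.571, 0.034, -0.034]
ft_force: [-0.1, -0.0, 0.3]
opening: 0.0
time: 20.75
tcp_pos: [467.8, -260.5, 156.6]
ee_rot: [-1.571, 0.034, -0.035]
ft_force: [-1.2, 0.3, 6.3]
opening: 0.001
```

```bash
python3 -m creep '{"xyz":[[0,0.0005,0],[0,0.0005,0],[0,0.0005,0]],"rotation":[[0,0,0],[0,0,0],[0,0,0]]}'
python3 -m creep '{"xyz":[[0,0.0005,0],[0,0.0005,0],[0,0.0005,0]],"rotation":[[0,0,0],[0,0,0],[0,0,0]]}'
```

```text
time: 21.05
tcp_pos: [467.8, -260.6, 156.5]
ee_rot: [-1.571, 0.034, -0.035]
ft_force: [-1.5, 1.0, 9.7]
opening: -0.005
time: 21.35
tcp_pos: [467.9, -260.6, 156.3]
ee_rot: [-1.571, 0.033, -0.035]
ft_force: [-3.3, 0.9, 12.2]
opening: -0.0
```

```bash
python3 -m creep '{"xyz":[[0,0.0005,0],[0,0.0005,0],[0,0.0005,0]],"rotation":[[0,0,0],[0,0,0],[0,0,0]]}'
python3 -m creep '{"xyz":[[0,0.0005,0],[0,0.0005,0],[0,0.0005,0]],"rotation":[[0,0,0],[0,0,0],[0,0,0]]}'
```

```text
time: 21.65
tcp_pos: [468.2, -260.5, 156.1]
ee_rot: [-1.571, 0.033, -0.036]
ft_force: [-2.5, 1.3, 14.5]
opening: 0.003
time: 21.95
tcp_pos: [468.4, -260.6, 155.9]
ee_rot: [-1.571, 0.032, -0.036]
ft_force: [-1.9, 2.6, 16.4]
opening: 0.0
```

Reached 16.4 N. I'll back off and take the last checks.

```bash
python3 -m creep '{"xyz":[[0,-0.002,0],[0,-0.005,0],[0,-0.015,0],[0,-0.03,0],[0,-0.05,0],[0,-0.07,0],[0,-0.08,0],[0,-0.08,0],[0,-0.08,0]],"rotation":[[0,0,0],[0,0,0],[0,0,0],[0,0,0],[0,0,0],[0,0,0],[0,0,0],[0,0,0],[0,0,0]]}'
python3 rel.py 96 145
python3 - <<'E'
from fit import *
np.set_printoptions(precision=2,suppress=True)
s=arm.observe();p=arm.get_image("wrist");cv2.imwrite("pics/w_f.png",p["img"])
P=cloud(p,s).reshape(-1,3);P=P[np.isfinite(P[:,0])]
clusters(P,151,161,xy=(466.5,-260),r=40,cell=3)
for n in("scene","side"):
    p=arm.get_image(n);cv2.imwrite(f"pics/{n}_f.png",p["img"])
    for t in("wrench","flap_disc","backing_ring"):
        for r in arm.place_of(p,t)[:1]: print(n,t,np.array(r["centre"]),r["score"],dep(p,r["centre"]))
E
```

```text
time: 22.85
tcp_pos: [467.3, -260.3, 233.6]
ee_rot: [-1.57, 0.035, -0.034]
ft_force: [-0.7, 0.8, -1.0]
opening: -0.0
tube edge x -60 y min/max [-19.7   19.03] 667
tube edge x -40 y min/max [-19.59  19.1 ] 668
tube edge x 40 y min/max [-20.45  19.29] 444
stop y min/max [-63.43 -37.69] x -41.21617999623278 38.87153505416589 733
wedge face: yaw-fix 0.1741180379594611 deg, tilt 0.10522827954288018 deg, y at z120 -20.437835551223248 y at z90 -20.492932949550216 384 zmin 95.00164021912587
wedge x range [-18.35  20.77]
tcp fix 0.7535392698598403 -35.793039698798864 233.56077690059115 [-0.72  0.8  -1.04]
  c [ 468.41 -260.16] ang -2.45 x-len 40.1 y-len 31.0 z 155.6 2080
scene wrench [193.7 217.7] 0.85 [ 725.44 -220.34    6.75]
scene flap_disc [251.4 286.1] 0.79 [744.62  44.08  11.59]
scene backing_ring [296.6 319. ] 0.62 [718.41 176.55   3.05]
side wrench [326.6 215. ] 0.67 [ 714.38 -227.92    6.66]
side flap_disc [251.1 163.5] 0.78 [ 433.28 -246.01  371.63]
side backing_ring [208.  147.9] 0.53 [725.77 187.29   1.58]
```

View pics/w_f.png

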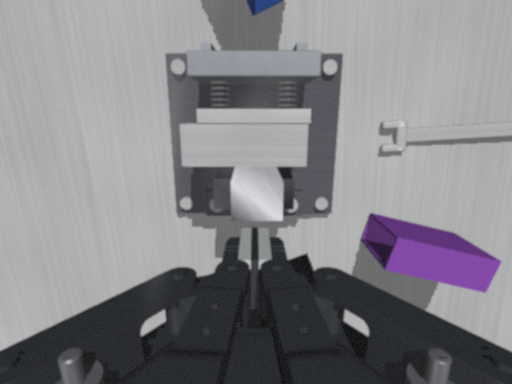

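View pics/side_f.png

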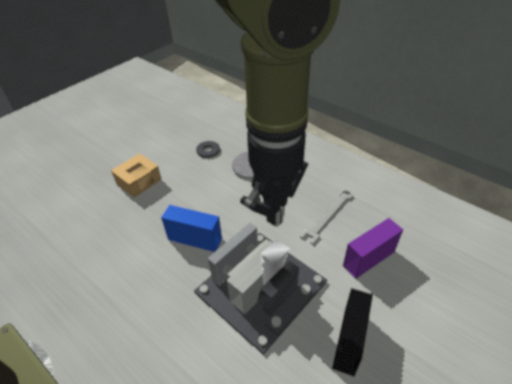

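In the side view, the wedge stands upright in the slot at (273,258), the gripper is clear above it, and the holder is empty at (136,170). I'm handing in.

```bash
python3 -c "
from plant import arm
print(arm.finish_job())"
```

```text
the job is handed in; nothing more can be done
None
```

I put the wedge in the slot with its sloping face to the stop, let it go, and tapped it down twice with the shut fingers. The pushes peaked at 14.5 N and 16.4 N. I handed the job in at about 23 s; no verdict was reported.

**Last checks:**
- **Wedge:** its top stayed at about 155.6 mm after release, so its thin end is about 50 mm below the mouth. It is about 1 mm from the slot's middle lengthwise and within about 0.1° of upright.
- **Holding:** when I went back for the second tap, it barely moved until the push neared the first peak.
- **Surroundings:** the tube was level and about 10 mm off the fixture's middle in x. The gripper was clear, and the discs and wrench showed no real shift.

**Disagreements:**
- **Clamping force:** I could not measure the force on the pad. The push forces suggest roughly 15 to 20 N. The small sinking (about 2 mm) and tube shift (about 0.4 mm) suggest about 10 N, the lower limit.
- **Flap disc:** in the last side picture its depth reading fell on the arm in front of it, so only the scene camera confirms where it is.

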